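# Bring the workpiece to the drilling station and hold the drill guide over it

## Task

On the drilling jig, first push the carrier along its rail until it clicks into the drilling station, with the workpiece level with the spring plunger. Only then swing the spring-return guide arm, the one with the upright handle, forward over the workpiece all the way to its stop, so that the guide bush sits over the hole in the workpiece, and keep holding it there: finish while still holding the arm against its spring. Leave the oil bottle, the bearing ring and the tin alone.

Things in the scene. Friction and masses are not known exactly. Their poses are not given: they have to be found in the camera images.
- jig: fixed drilling jig; origin on the bench under the rail's centre line. In its axes (mm): base plate x -75..120, y -150..210, 12 thick; rail along +y, 40 wide, top at z 30; drilling station at x 0, y 60; grey plunger housing beside the rail at x 57..87, y 60, top z 55, black knob behind it; arm pivot at (80, 140); two stop pins, 10 thick, 110 high, at (60, 96) and (43, 170).
- carrier (a joint): travel (m) of the carrier towards jig +y; its middle is at jig y = -0.070 + value. Starts 0 to 0.06; drilling station detent 0.130; end 0.165. Aluminium slab 70 wide, 90 long, 30..50 mm high up; stays where left. Slides with about 1 N; some 10 mm before the station it takes about 7 N to pass the plunger, which then pulls it in and centres it; pushing on out takes 12 to 16 N.
- push_face (a point): middle of the outer face (facing the jig's -y) of the carrier's upright steel end plate: 60 mm wide, 8 mm thick, from 30 to 90 mm above the bench; this point is 60 mm above the bench and 53 mm behind the carrier's middle. Pushing it towards the jig's +y moves the carrier. Its axes are the jig's.
- work_bore (a point): mouth of the 14 mm hole in the top of the aluminium workpiece (56 x 56 x 35 mm block fixed on the middle of the carrier), 85 mm above the bench.
- station (a point): fixed point on the jig, 85 mm above the bench, where the mouth of the workpiece's hole is when the carrier is in the drilling station.
- guide_arm (a joint): angle (rad) of the steel guide arm about its upright pivot, anticlockwise from above: 0 = at rest, swung back; 1.10 = forward at its stop. Flat bar 24 mm wide, 95 to 107 mm above the bench, swinging level, clear above the carrier. A spring returns it to 0 when let go: about 1.5 N at the handle to start, about 5 N at the stop.
- handle (a point): middle of the round upright black handle at the end of the guide arm: 16 mm diameter, free from 107 to 165 mm above the bench, this point 137 mm above the bench, 165 mm from the pivot axis. It can be gripped from above or pushed; it turns with the arm, moving in a circle about the pivot.
- pivot (a point): fixed point on the guide arm's upright pivot axis, 137 mm above the bench, level with the middle of the handle (the pivot's own hardware ends 117 mm above the bench).
- guide_bush (a point): middle of the brass-lined guide bush in the guide arm, 113 mm from the pivot axis, 95 mm above the bench (bush 32 mm in diameter, 89 to 110 mm high); with the arm at its stop it is over station.
- oil_bottle: white plastic bottle with a cap, 52 mm diameter, 125 mm tall, standing at the side of the jig; origin at its underside. Leave alone.
- bearing: steel ring 52 mm across, 16 mm high, lying flat at the side of the jig; origin at its underside. Leave alone.
- tin: squat round tin 64 mm diameter, 70 mm tall, standing at the side of the jig; origin at its underside. Leave alone.

How it is judged (in metres and radians):
On the way, in this order (a step that is already met when the one before it is completed fails the run):
1. the carrier rests in the drilling station while the guide arm is still back (value of joint carrier between 0.126 and 0.134 m and value of joint guide_arm below 0.3 rad), for 0.2 s.
2. the guide arm is swung forward to its stop (value of joint guide_arm above 1.05 rad), for 0.2 s.
At the end, for the whole second after the job is handed in: The carrier is in the drilling station (within 4 mm), the guide arm is at its stop (within 0.05 rad) with its bush within 8 mm of the hole's axis, and the robot still holds it there, touching it with more than 1 N (value of joint carrier between 0.126 and 0.134 m and value of joint guide_arm above 1.05 rad and horizontal distance between guide_bush and work_bore below 0.008 m and contact force between any of the fingers, the arm and guide_arm above 1 N); the arm keeps its last pose, push and grip.
It fails at once if the guide arm is swung forward while the carrier is not in the drilling station (value of joint guide_arm above 0.5 rad and (value of joint carrier below 0.122 m or value of joint carrier above 0.138 m)).
It fails at once if a bystander is pushed away or knocked over (distance of any of oil_bottle, bearing, tin from where it was at the start of the episode above 0.03 m or angle between any of oil_bottle, tin's own z axis and vertical above 0.5 rad).
It also fails if it takes over 58 s, if anything falls off the work surface, if the arm or the gripper's body presses on something with over 40 N, if the wrist force passes 120 N, or if a joint passes its speed limit or range.

## Robot

A 6-joint arm with a two-finger parallel gripper is mounted at the origin on the work surface. World frame = base frame: x ahead of the robot, y to its left, z up, the work surface at z = 0. Lengths are in m, angles in degrees, forces in N, time in s.
With the tool pointing down it reaches from about 0.4 to 0.825 m from the base axis. Payload 7 kg.
Tool frame: the origin (TCP) lies between the finger pads; the fingertips stand 19 mm ahead of it and the grasp point (between the pads) is the TCP; y points along the fingers, x is the direction in which the jaws open and shut, and the axes are right-handed (so a half turn about y gives the same grasp; the last joint's range is limited). The gripper opens to 88 mm and grips with 3 to 60 N. Pads are 19 mm wide; open, the fingers measure 130 mm over their backs; the gripper's body (78 mm by 193 mm) begins 47 mm behind the grasp point.
Start: joints at [-49.326, 20.546, 0.682, 0, -70.136, -16.507], TCP at [0.276, -0.616, 0.246] pointing down, gripper open.
Joint ranges: [-176.03, 176.03], [-82.01, 121.73], [-58.28, 71.71], [-173.87, 95.51], [-174.79, -0.11], [-173.66, 173.66]. Speed limits (degrees/s): [136.94, 136.94, 172.46, 180, 180, 180].

## Interface

Orientations are given as [roll, pitch, yaw] about the fixed x, y, z axes, in that order (R = Rz(yaw) Ry(pitch) Rx(roll)).
In Python, from plant import r gives the robot as it stands. The module is installed in compiled form; this text tells all that it offers.
- The arm moves only by the tool jog_arm, never from a script. Its argument "steps" is a list of rows, each a list of 5 numbers: the closure, from 0 (fully open) to 1 (shut), then the shift along the tool's x, y, z in m, then the turn about the tool's y in degrees. In form: [[jaw, x, y, z, turn], ...]. A call has 1 to 12 rows; each row shifts and turns the commanded pose from where the row before left it, along the tool's axes as they then stand; what a row does not reach is not made up. A row lasts 1/12 s, in which the tool goes at most 41.7 mm and 7.16 degrees, less where a joint would pass 70% of its speed; a pose out of reach is approached as far as the arm can. A call with a gripper value outside its range is refused whole. The fingers move at their own pace and stop on an object; "squeeze" is the grip in N (left out, the last holds). Time passes only in rows, so rows that do not move let the fingers close. It gives the time, the measured TCP pose, the force and the opening at its end, in the units of the state.
- r.get_state(): the state, without advancing time (a new reading comes with each control period).
- r.capture(name): name is "side" or "top" or "wrist"; returns a dict with "image" (384x512x3 uint8, red, green, blue), "vfov" (degrees; the focal length in pixels is half the picture's height over the tangent of half this angle, whatever the lens; pixels are square), "cx", "cy" (the principal point, pixels), "R" (3x3) and "t" (3): a world point X has camera coordinates R X + t; the wrist camera has in their place "tool_from_camera" (4x4, takes a point from camera to tool coordinates, whose origin is the TCP and whose axes are the tool frame's). Camera axes: x right, y down, z forward; pixel columns grow to the right and rows downward; lengths in m; the calibration is good to about 2 mm. A picture is of the moment at which its call begins: read the wrist's pose just before it. There is no depth.
- r.close_job(): hands the job in, once; it reports no verdict.
The state is a dict: "time_s": time; "joints": joint angles; "qd": joint speeds; "joint_torque": joint torques, N m; "tcp_pos": TCP position; "eef_rot": TCP orientation; "contact_force": force on the tool from outside, world axes, zero at the start; "moment": the same for the moment, N m; "gripper_width": finger opening in m.
Only numpy, scipy, OpenCV 4.12 (cv2) and the standard library are available. Lean on these libraries where they do the work, as an engineer would, in place of code of your own. Each camera call takes 0.05 s, during which the arm holds its last target.

## Working session

There is one attempt and no reset: what is moved stays moved. The work goes in short steps, Python scripts to look and compute and a tool call to move; the robot and the scene stay as the last step left them, time stands still between calls to the robot, and variables do not carry over. Pictures are saved under pics/ and viewed, and the job is handed in when it is done.

Besides the shell and the picture viewer there is one more tool, called after ">>>" by a JSON object that holds its "fn" and its "kwargs". jog_arm: Moves the arm, as the interface text tells. Its arguments: {"type":"object","properties":{"steps":{"type":"array","items":{"type":"array","items":{"type":"number"}}},"squeeze":{"type":"number"}},"required":["steps"]}

```bash
mkdir -p pics
python3 - <<'E'
from plant import r
import cv2,json,numpy as np
print(r.get_state())
for n in("side","top","wrist"):
    c=r.capture(n); cv2.imwrite(f"pics/{n}0.png",cv2.resize(c["image"][:,:,::-1],None,fx=1.5,fy=1.5,interpolation=cv2.INTER_CUBIC))
    print(n,{k:(np.array(v).tolist()) for k,v in c.items() if k!="image"})
    np.save(f"{n}.npy",c,allow_pickle=True)
E
```

```text
{'time_s': 0.0, 'joints': array([-4.93248149e+01,  2.05925449e+01,  6.34566334e-01, -1.85572856e-02,
       -7.01345537e+01, -1.65078748e+01]), 'qd': array([-0.06705916, -0.06490129,  0.05379983, -0.03004654,  0.02201722,
       -0.01414133]), 'joint_torque': array([-1.19537628e-03, -5.82718670e+01,  2.93055439e+01,  6.99739069e+00,
        6.70002846e-03, -2.31056301e-04]), 'tcp_pos': array([ 0.27615172, -0.61544517,  0.24462106]), 'eef_rot': array([-8.99904308e+01, -9.36753815e-02,  1.14160982e+02]), 'contact_force': array([-0.06993742, -1.12632891,  0.1724316 ]), 'moment': array([-0.02648468, -0.00373037,  0.00787587]), 'gripper_width': 0.08787087174793592}
side {'vfov': 56.35425976409704, 'cx': 258.4894583910637, 'cy': 188.63791146909944, 'R': [[-0.8375725425099871, -0.5458184806617624, -0.023546171693947116], [-0.30404406964647346, 0.5015048906811125, -0.8099691650524332], [0.453904659313127, -0.6712488590612358, -0.5859995985176298]], 't': [0.49597121641337494, 0.2743885258567169, 0.9263682561032316]}
top {'vfov': 53.81657722283392, 'cx': 257.3866167640948, 'cy': 193.46052578793186, 'R': [[0.026451940561763, -0.99962053570089, -0.007686315475049972], [-0.9957685072469739, -0.025671520969024638, -0.08823861391856574], [0.08800781110588846, 0.00998787345744608, -0.9960697101950986]], 't': [-0.01039433450084083, 0.5619789739229927, 1.052412798023706]}
wrist {'vfov': 62.39705222105244, 'cx': 251.37009698103765, 'cy': 188.98119088290957, 'tool_from_camera': [[0.9999977798364541, 0.001585655536956999, -0.0013878107510913564, -0.0013503445946159154], [0.0017891415833334442, -0.29096874494328373, 0.9567308861108882, -0.13869709715285808], [0.0011132360744757046, -0.9567312450017762, -0.29097093590734113, 0.08072207224014041], [0.0, 0.0, 0.0, 1.0]]}
```

View pics/top0.png

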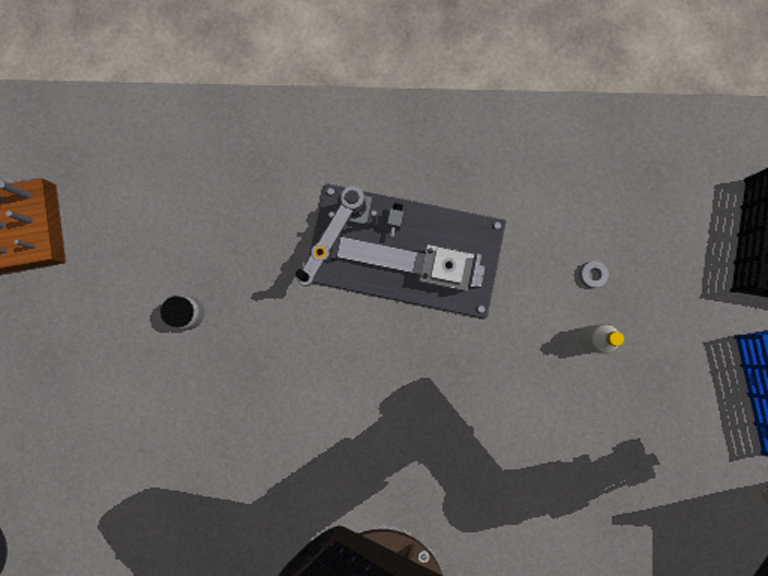

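View pics/side0.png

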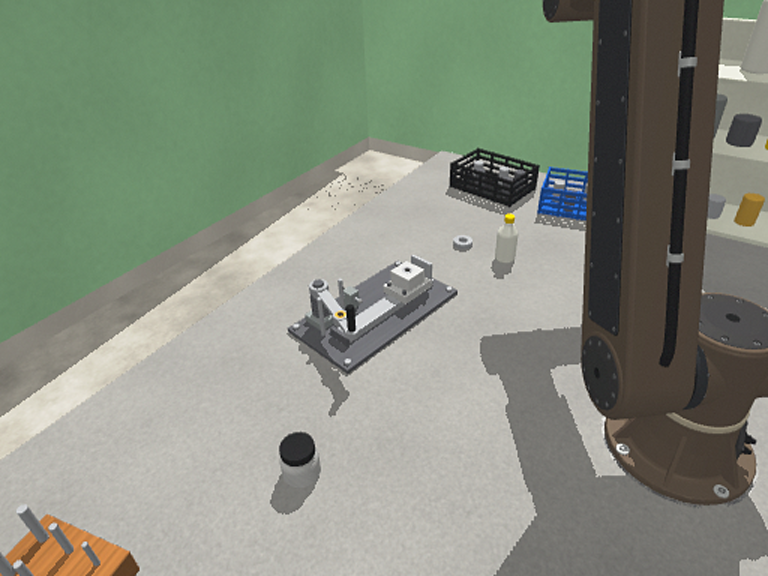

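View pics/wrist0.png

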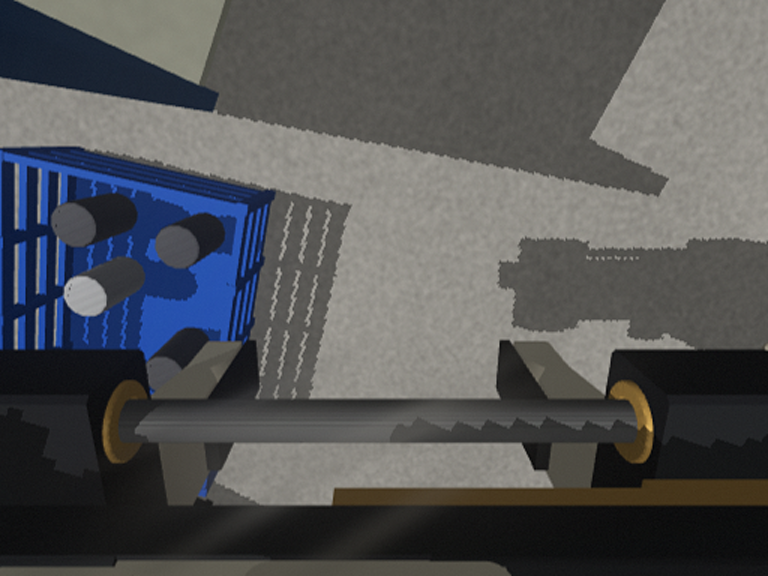

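Run:
```python
import cv2,numpy as np
for n,(a,b,c,d) in {"top":(190,110,345,220),"side":(180,160,315,255)}.items():
    im=np.load(n+".npy",allow_pickle=True).item()["image"][b:d,a:c,::-1]
    im=cv2.resize(im,None,fx=5,fy=5,interpolation=cv2.INTER_CUBIC)
    cv2.imwrite(f"pics/{n}_crop.png",im)
```

```text
(no output)
```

View pics/top_crop.png

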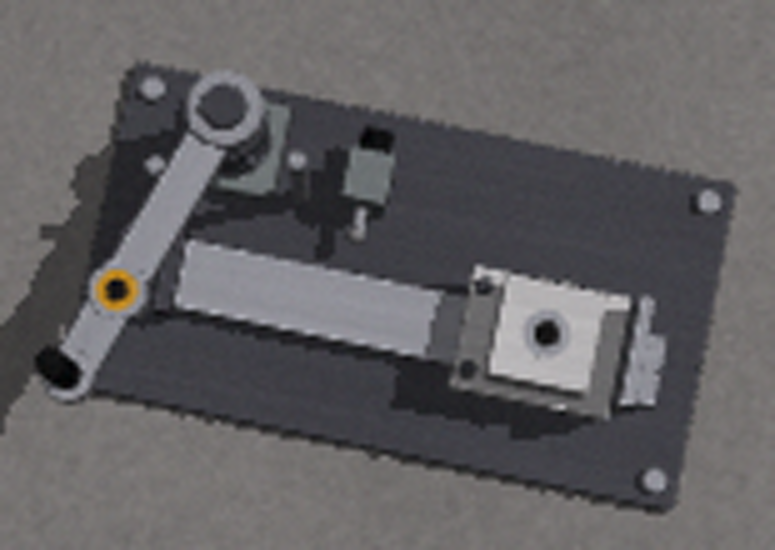

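View pics/side_crop.png

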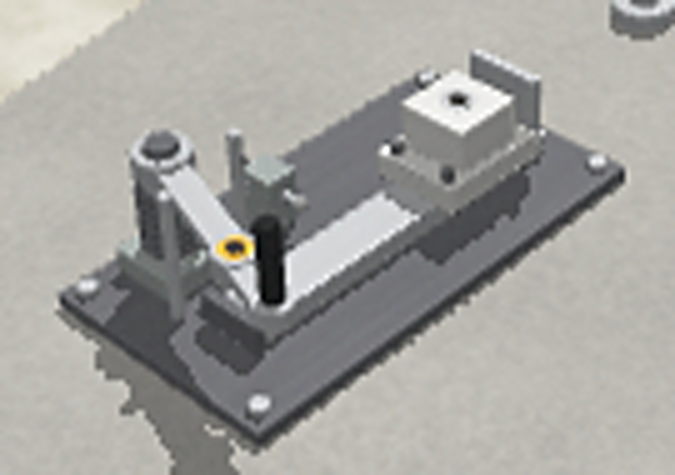

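```bash
cat > fit.py <<'E'
import numpy as np
from scipy.optimize import least_squares
C={n:np.load(n+".npy",allow_pickle=True).item() for n in("top","side")}
def proj(n,X):
    c=C[n];f=192/np.tan(np.radians(c["vfov"]/2))
    p=np.array(c["R"])@X+np.array(c["t"]); return np.array([c["cx"]+f*p[0]/p[2],c["cy"]+f*p[1]/p[2]])
def arm(r,z,a):
    t=np.radians(225)-1.10+a; return (80+r*np.cos(t),140+r*np.sin(t),z)
off={"top":(190,110),"side":(180,160)}
obs=[("top",(130,65),lambda v,a:(120,210,12)),("top",(737,184),lambda v,a:(120,-150,12)),("top",(672,513),lambda v,a:(-75,-150,12)),
("top",(117,289),lambda v,a:arm(113,110,a)),("top",(222,104),lambda v,a:(80,140,117)),("top",(546,333),lambda v,a:(0,-70+v,85)),
("side",(262,438),lambda v,a:(-75,210,12)),("side",(60,298),lambda v,a:(120,210,12)),("side",(624,170),lambda v,a:(-75,-150,12)),
("side",(458,100),lambda v,a:(0,-70+v,85)),("side",(236,247),lambda v,a:arm(113,110,a)),("side",(160,147),lambda v,a:(80,140,117)),("side",(268,222),lambda v,a:arm(165,165,a))]
def w(q,P):
    c,s=np.cos(q[2]),np.sin(q[2]);x,y,z=np.array(P)/1000
    return np.array([q[0]+c*x-s*y,q[1]+s*x+c*y,z])
def res(q):
    return np.concatenate([proj(n,w(q,f(q[3]*1000,q[4])))-((np.array(p)+.5)/5-.5+off[n]) for n,p,f in obs])
if __name__=="__main__":
    s=least_squares(res,[.65,0,-.2,.03,0],loss="soft_l1")
    q=s.x;print(q,np.degrees(q[2]));print(res(q).reshape(-1,2).round(1).tolist());np.save("q.npy",q)
    for nm,P in dict(push=(0,-123+q[3]*1000,60),push_end=(0,7,60),bore=(0,-70+q[3]*1000,85),pivot=(80,140,137),h0=arm(165,137,0),h1=arm(165,137,1.1)).items(): print(nm,w(q,P).round(4), np.hypot(*w(q,P)[:2]).round(3))
E
python3 fit.py
```

```text
[ 0.61510952 -0.05304276 -0.17599728  0.01631646 -0.00685031] -10.08390140342775
[[-0.1, -0.5], [-0.6, -0.2], [-0.1, -0.3], [-0.9, 0.5], [-0.5, 0.4], [-0.3, 0.2], [-0.2, -0.7], [-0.5, -1.1], [0.8, -1.0], [0.3, -0.3], [0.1, -0.2], [0.5, -1.4], [0.0, -0.4]]
push [ 0.5964 -0.1581  0.06  ] 0.617
push_end [ 0.6163 -0.0462  0.06  ] 0.618
bore [ 0.6057 -0.1059  0.085 ] 0.615
pivot [0.7184 0.0708 0.137 ] 0.722
h0 [0.5728 0.1485 0.137 ] 0.592
h1 [ 0.5831 -0.0237  0.137 ] 0.584
```

```bash
cat > h.py <<'E'
import numpy as np
from plant import r
from scipy.spatial.transform import Rotation as Ro
from fit import *
q=np.load("q.npy")
def st():
    s=r.get_state();R=Ro.from_euler("xyz",s["eef_rot"],degrees=True).as_matrix()
    return s,np.array(s["tcp_pos"]),R
def to(P):
    s,p,R=st();print("t",s["time_s"],"tcp",p.round(4),"yaw",s["eef_rot"].round(2),"F",s["contact_force"].round(1),"j",s["joints"].round(1));print("delta tool",(R.T@(np.array(P)-p)).round(4))
def jig():
    s,p,R=st();c,S=np.cos(q[2]),np.sin(q[2]);d=p[:2]-q[:2];return np.array([c*d[0]+S*d[1],-S*d[0]+c*d[1],p[2]])
def ray(n,u,v,z):
    c=C[n];f=192/np.tan(np.radians(c["vfov"]/2));R=np.array(c["R"]);t=np.array(c["t"])
    d=R.T@np.array([(u-c["cx"])/f,(v-c["cy"])/f,1]);o=-R.T@t;return o+d*(z-o[2])/d[2]
E
python3 - <<'E'
from h import *
print("bottle",ray("top",615/1.5,339/1.5,.125),"bearing",ray("top",594/1.5,274/1.5,.016),"tin",ray("top",178/1.5,311/1.5,.07))
to((.590,-.192,.245))
E
```

```text
bottle [ 0.47984697 -0.38859696  0.125     ] bearing [ 0.60417671 -0.39248961  0.016     ] tin [0.51036192 0.38090534 0.07      ]
t 0.15 tcp [ 0.2762 -0.6155  0.2448] yaw [-8.9990e+01 -7.0000e-02  1.1416e+02] F [-0.5  0.5  0.2] j [-49.3  20.6   0.6  -0.  -70.1 -16.5]
delta tool [ 2.580e-01  1.000e-04 -4.597e-01]
```

>>> {"fn": "jog_arm", "kwargs": {"steps": [[1, 0.0195, 0, -0.034, 0], [1, 0.0195, 0, -0.034, 0], [1, 0.0195, 0, -0.034, 0], [1, 0.0195, 0, -0.034, 0], [1, 0.0195, 0, -0.034, 0], [1, 0.0195, 0, -0.034, 0], [1, 0.0195, 0, -0.034, 0], [1, 0.0195, 0, -0.034, 0], [1, 0.0195, 0, -0.034, 0], [1, 0.0195, 0, -0.034, 0], [1, 0.0195, 0, -0.034, 0], [1, 0.0195, 0, -0.034, 0]], "squeeze": 30}}

```text
time_s: 1.15
tcp_pos: [0.5534, -0.2334, 0.2456]
eef_rot: [-90.0, -0.0, 114.2]
contact_force: [1.0, -0.7, 0.1]
gripper_width: 0.0128
```

>>> {"fn": "jog_arm", "kwargs": {"steps": [[1, 0, 0, 0, -7], [1, 0, 0, 0, -7], [1, 0, 0, 0, -7], [1, 0, 0, 0, -7], [1, 0, 0, 0, -7], [1, 0, 0, 0, -7], [1, 0, 0, 0, -7], [1, 0, 0, 0, -6.8], [1, 0, 0, 0, 0], [1, 0, 0, 0, 0]]}}

```text
time_s: 1.98
tcp_pos: [0.5526, -0.2353, 0.2454]
eef_rot: [-90.0, -0.0, 169.7]
contact_force: [-0.1, 0.2, 0.5]
gripper_width: 0.0005
```

```bash
python3 -c "
from h import *
to((.590,-.192,.062));print(jig())"
```

```text
t 1.9833 tcp [ 0.5526 -0.2353  0.2454] yaw [-9.0000e+01 -2.0000e-02  1.6975e+02] F [-0.1  0.2  0.5] j [ -4.4  13.6  -9.1  -0.  -67.3  -5.8]
delta tool [-0.0292  0.1833 -0.0492]
[-0.02962756 -0.19036299  0.24535622]
```

>>> {"fn": "jog_arm", "kwargs": {"steps": [[1, -0.0146, 0.02, -0.0246, 0], [1, -0.0146, 0.02, -0.0246, 0], [1, 0, 0.036, 0, 0], [1, 0, 0.036, 0, 0], [1, 0, 0.036, 0, 0], [1, 0, 0.02, 0, 0], [1, 0, 0.0153, 0, 0], [1, 0, 0, 0, 0], [1, 0, 0, 0, 0]]}}

```text
time_s: 2.73
tcp_pos: [0.5897, -0.192, 0.0617]
eef_rot: [-90.0, -0.1, 169.8]
contact_force: [-0.3, -0.6, 1.0]
gripper_width: 0.0005
```

Run:
```python
from h import *
import cv2
to((.590,-.192,.062));print(jig())
for n in("side","top"):
    im=r.capture(n)["image"][:,:,::-1];b=(180,140,340,255) if n=="side" else (190,110,350,230)
    cv2.imwrite(f"pics/{n}1.png",cv2.resize(im[b[1]:b[3],b[0]:b[2]],None,fx=4,fy=4,interpolation=cv2.INTER_CUBIC))
```

```text
t 2.7333 tcp [ 0.5897 -0.192   0.0617] yaw [-8.9970e+01 -1.1000e-01  1.6982e+02] F [-0.3 -0.6  1. ] j [ -0.   25.3 -18.7   0.  -46.1 -10.2]
delta tool [-0.0003 -0.0003 -0.    ]
[-0.00068893 -0.14125232  0.06166931]
```

View pics/side1.png

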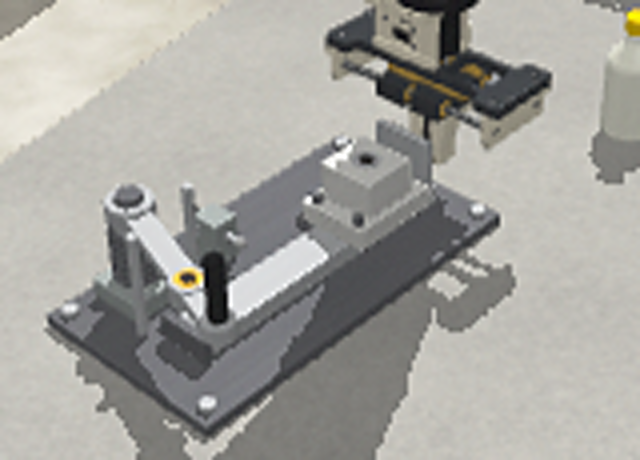

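>>> {"fn": "jog_arm", "kwargs": {"steps": [[1, 0, 0, -0.009, 0], [1, 0, 0, -0.009, 0], [1, 0, 0, -0.009, 0], [1, 0, 0, -0.009, 0], [1, 0, 0, -0.009, 0], [1, 0, 0, -0.009, 0], [1, 0, 0, -0.009, 0], [1, 0, 0, -0.009, 0], [1, 0, 0, -0.009, 0], [1, 0, 0, -0.009, 0], [1, 0, 0, -0.009, 0], [1, 0, 0, -0.009, 0]]}}

```text
time_s: 3.83
tcp_pos: [0.609, -0.0847, 0.0622]
eef_rot: [-90.0, -0.0, 170.0]
contact_force: [-0.3, -1.8, -1.2]
gripper_width: 0.0007
```

>>> {"fn": "jog_arm", "kwargs": {"steps": [[1, 0, 0, -0.002, 0], [1, 0, 0, -0.002, 0], [1, 0, 0, -0.002, 0], [1, 0, 0, -0.002, 0]]}}

```text
time_s: 4.17
tcp_pos: [0.6101, -0.0778, 0.0622]
eef_rot: [-90.0, -0.0, 169.9]
contact_force: [-0.1, -1.0, 0.2]
gripper_width: 0.0003
```

>>> {"fn": "jog_arm", "kwargs": {"steps": [[1, 0, 0, -0.002, 0], [1, 0, 0, -0.002, 0], [1, 0, 0, -0.002, 0]]}}

```text
time_s: 4.42
tcp_pos: [0.6112, -0.0719, 0.0621]
eef_rot: [-90.0, -0.0, 169.9]
contact_force: [-0.6, -0.7, -0.6]
gripper_width: 0.0
```

>>> {"fn": "jog_arm", "kwargs": {"steps": [[1, 0, 0, -0.002, 0], [1, 0, 0, -0.002, 0]]}}

```text
time_s: 4.58
tcp_pos: [0.612, -0.0678, 0.0622]
eef_rot: [-90.0, -0.0, 170.0]
contact_force: [-0.7, -1.6, -1.2]
gripper_width: 0.0004
```

```bash
cat > look.py <<'E'
from h import *
import cv2,sys
k=sys.argv[1]
to((.590,-.192,.062));print(jig())
for n in("side","top"):
    im=r.capture(n)["image"][:,:,::-1];b=(180,140,340,255) if n=="side" else (190,110,350,230)
    cv2.imwrite(f"pics/{n}{k}.png",cv2.resize(im[b[1]:b[3],b[0]:b[2]],None,fx=5,fy=5,interpolation=cv2.INTER_CUBIC))
E
python3 look.py 2
```

```text
t 4.5833 tcp [ 0.612  -0.0678  0.0622] yaw [-9.0000e+01 -1.0000e-02  1.6995e+02] F [-0.7 -1.6 -1.2] j [ 11.8  24.9 -19.4  -0.  -45.8 -21.9]
delta tool [-1.000e-04  2.000e-04  1.261e-01]
[-0.00052765 -0.01506639  0.06220717]
```

View pics/side2.png

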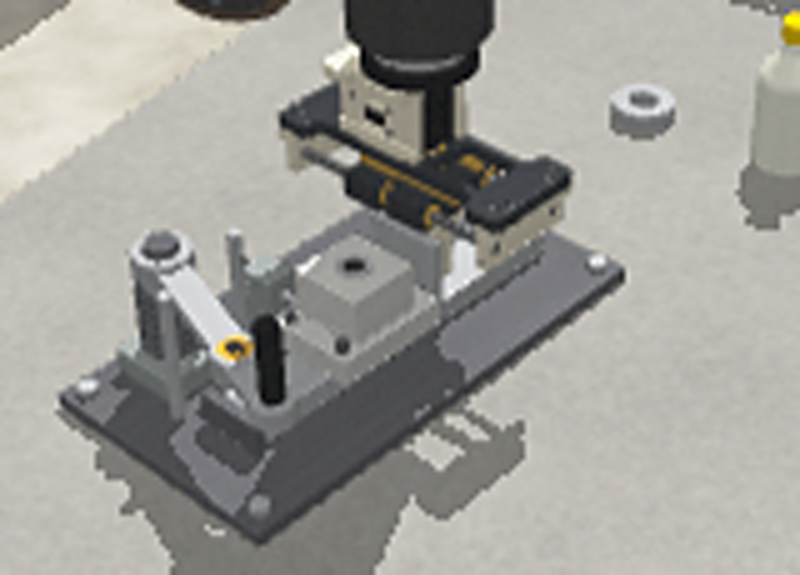

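```bash
cat >> h.py <<'E'
def val(n,px,py):
    o={"side":(180,140),"top":(190,110)}[n];u=(np.array([px,py])+.5)/5-.5+o
    P=ray(n,*u,.085);d=P[:2]-q[:2];c,S=np.cos(q[2]),np.sin(q[2]);print(n,"jig x",c*d[0]+S*d[1],"carrier",-S*d[0]+c*d[1]+.07)
E
python3 -c "
from h import *
val('side',354,265)"
```

```text
side jig x 0.0011015991478185473 carrier 0.11851433043025986
```

>>> {"fn": "jog_arm", "kwargs": {"steps": [[1, 0, 0, -0.001, 0], [1, 0, 0, -0.001, 0]]}}

```text
time_s: 4.85
tcp_pos: [0.6123, -0.0664, 0.0623]
eef_rot: [-90.0, -0.0, 170.0]
contact_force: [0.1, -7.8, -0.8]
gripper_width: 0.0003
```

>>> {"fn": "jog_arm", "kwargs": {"steps": [[1, 0, 0, -0.001, 0], [1, 0, 0, -0.001, 0]]}}

```text
time_s: 5.02
tcp_pos: [0.6125, -0.0652, 0.0624]
eef_rot: [-89.9, -0.0, 169.9]
contact_force: [1.1, -11.0, -0.3]
gripper_width: 0.0001
```

>>> {"fn": "jog_arm", "kwargs": {"steps": [[1, 0, 0, -0.001, 0], [1, 0, 0, -0.001, 0]]}}

```text
time_s: 5.18
tcp_pos: [0.613, -0.0628, 0.0624]
eef_rot: [-90.0, -0.0, 169.9]
contact_force: [0.1, -5.2, -0.0]
gripper_width: 0.0005
```

```bash
python3 look.py 3
```

```text
t 5.1833 tcp [ 0.613  -0.0628  0.0624] yaw [-8.9960e+01 -1.0000e-02  1.6994e+02] F [ 0.1 -5.2 -0. ] j [ 12.3  24.9 -19.3   0.1 -45.8 -22.4]
delta tool [0.     0.0005 0.1312]
[-0.00039611 -0.00998314  0.06236832]
```

View pics/side3.png

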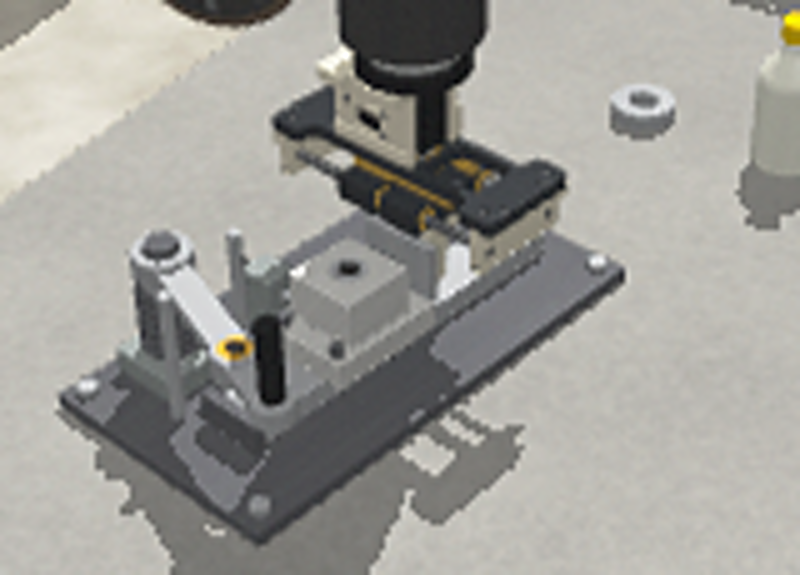

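>>> {"fn": "jog_arm", "kwargs": {"steps": [[1, 0, 0, -0.001, 0], [1, 0, 0, 0, 0]]}}

```text
time_s: 5.45
tcp_pos: [0.6134, -0.0607, 0.0623]
eef_rot: [-90.0, 0.0, 170.0]
contact_force: [-0.1, 0.3, -0.2]
gripper_width: 0.0007
```

>>> {"fn": "jog_arm", "kwargs": {"steps": [[1, 0, 0, -0.001, 0], [1, 0, 0, 0, 0]]}}

```text
time_s: 5.62
tcp_pos: [0.6136, -0.0594, 0.0623]
eef_rot: [-90.0, 0.0, 170.0]
contact_force: [1.1, 0.1, 0.4]
gripper_width: 0.0005
```

```bash
python3 look.py 4
```

```text
t 5.6167 tcp [ 0.6136 -0.0594  0.0623] yaw [-9.0020e+01  1.0000e-02  1.6999e+02] F [1.1 0.1 0.4] j [ 12.6  24.9 -19.3  -0.  -45.8 -22.6]
delta tool [0.0002 0.0002 0.1346]
[-0.00040155 -0.00657764  0.06226197]
```

View pics/side4.png

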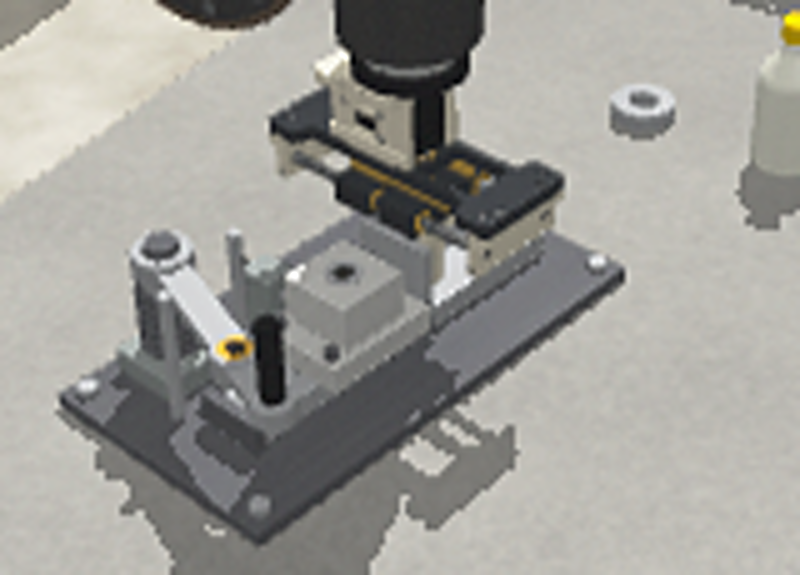

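>>> {"fn": "jog_arm", "kwargs": {"steps": [[1, 0, 0, 0.005, 0], [1, 0, 0, 0.02, 0], [1, 0, 0, 0.02, 0], [1, 0, -0.03, 0, 0], [1, 0, -0.035, 0, 0], [1, 0, -0.035, 0, 0], [0.4, 0, -0.03, 0, 0], [0.4, 0, 0, 0, 0]]}}

```text
time_s: 6.38
tcp_pos: [0.6089, -0.1049, 0.1996]
eef_rot: [-90.1, 0.6, 170.0]
contact_force: [0.1, -0.6, 0.5]
gripper_width: 0.0091
```

```bash
python3 look.py 5; python3 -c "
from h import *
val('side',343,271)"
```

```text
t 6.3833 tcp [ 0.6089 -0.1049  0.1996] yaw [-90.08   0.61 170.02] F [ 0.1 -0.6  0.5] j [  8.4  16.7 -11.1   0.1 -61.5 -18.4]
delta tool [0.005  0.1374 0.0892]
[ 0.00294103 -0.05214482  0.19958085]
side jig x 0.0018994715867115958 carrier 0.12789674573627058
```

View pics/side5.png

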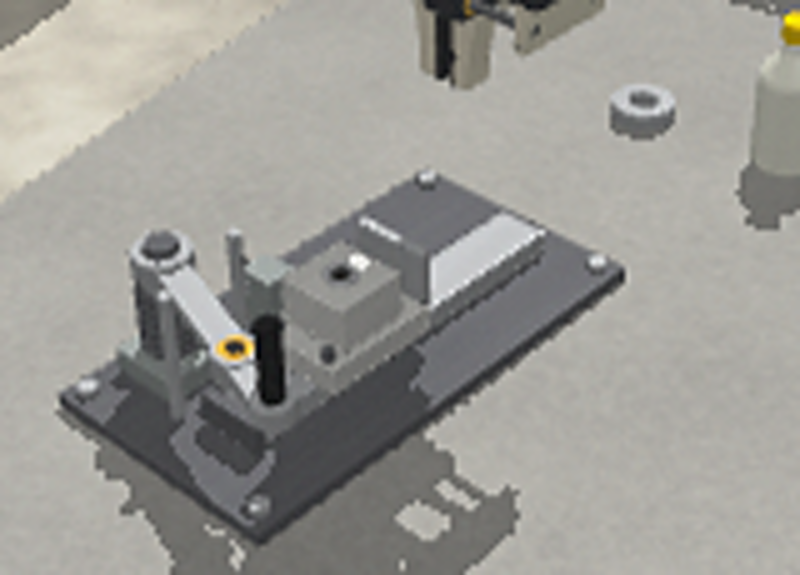

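View pics/top5.png

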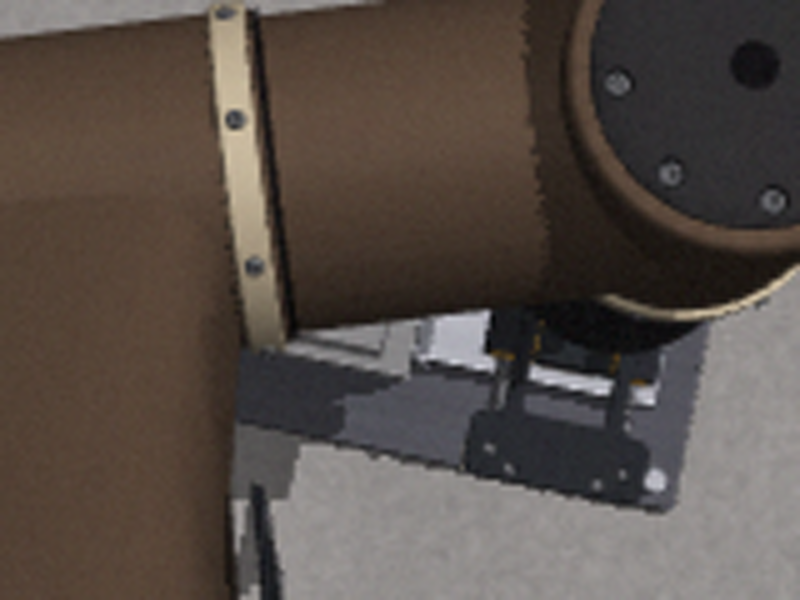

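>>> {"fn": "jog_arm", "kwargs": {"steps": [[0.3, 0, -0.03, 0, 0], [0.3, 0, -0.018, 0, -7], [0.3, 0, 0, 0, -7], [0.3, 0, 0, 0, -7], [0.3, 0, 0, 0, -7], [0.3, 0, 0, 0, -7], [0.3, 0, 0, 0, -7], [0.3, 0, 0, 0, -7], [0.3, 0, 0, 0, -7], [0.3, 0, 0, 0, -7], [0.3, 0, 0, 0, -7], [0.3, 0, 0, 0, -2]]}}

```text
time_s: 7.48
tcp_pos: [0.6048, -0.1044, 0.2383]
eef_rot: [-90.2, -0.1, -117.6]
contact_force: [0.4, -0.6, -0.1]
gripper_width: 0.0609
```

```bash
python3 -c "
from h import *
to((.573,.1485,.245))"
```

```text
t 7.4833 tcp [ 0.6048 -0.1044  0.2383] yaw [-9.0150e+01 -8.0000e-02 -1.1763e+02] F [ 0.4 -0.6 -0.1] j [  8.4  15.2  -7.9  -0.  -67.1  54. ]
delta tool [-0.2093 -0.0066 -0.1455]
```

>>> {"fn": "jog_arm", "kwargs": {"steps": [[0.3, -0.026, -0.0008, -0.0182, 0], [0.3, -0.026, -0.0008, -0.0182, 0], [0.3, -0.026, -0.0008, -0.0182, 0], [0.3, -0.026, -0.0008, -0.0182, 0], [0.3, -0.026, -0.0008, -0.0182, 0], [0.3, -0.026, -0.0008, -0.0182, 0], [0.3, -0.026, -0.0008, -0.0182, 0], [0.3, -0.026, -0.0008, -0.0182, 0], [0.3, 0, 0, 0, 0], [0.3, 0, 0, 0, 0]]}}

```text
time_s: 8.32
tcp_pos: [0.574, 0.149, 0.245]
eef_rot: [-90.1, -0.1, -117.9]
contact_force: [0.2, -0.3, 1.0]
gripper_width: 0.0617
```

```bash
python3 look.py 6;python3 -c "
from h import *
import cv2
to((.573,.1485,.14))
c=r.capture('wrist');cv2.imwrite('pics/w6.png',c['image'][:,:,::-1])
s,p,R=st();T=np.array(c['tool_from_camera']);f=192/np.tan(np.radians(c['vfov']/2))
for z in(.165,.107):
  X=np.linalg.inv(T)@np.append(R.T@(np.array([.5728,.1485,z])-p),1);print(c['cx']+f*X[0]/X[2],c['cy']+f*X[1]/X[2])
"
```

```text
t 8.3167 tcp [0.574 0.149 0.245] yaw [ -90.09   -0.12 -117.88] F [ 0.2 -0.3  1. ] j [ 33.4  13.  -10.   -0.  -67.2  28.7]
delta tool [0.2936 0.1833 0.1739]
[-0.07588684  0.19176102  0.2449757 ]
t 8.4167 tcp [0.5743 0.1473 0.2454] yaw [-9.0070e+01 -1.0000e-01 -1.1802e+02] F [ 0.9 -0.1 -0. ] j [ 33.2  13.  -10.   -0.  -67.2  28.7]
delta tool [-0.0006  0.1054 -0.0016]
246.86709949275334 207.96330001118324
247.57954064048363 185.83791415803876
```

View pics/w6.png

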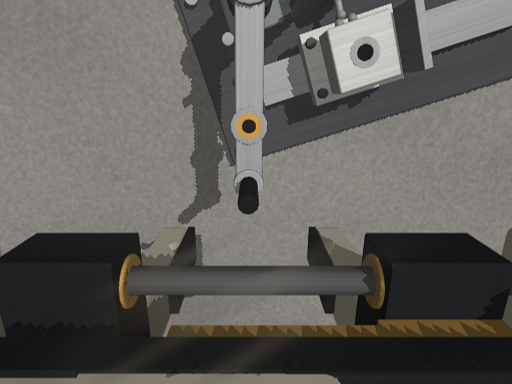

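View pics/side6.png

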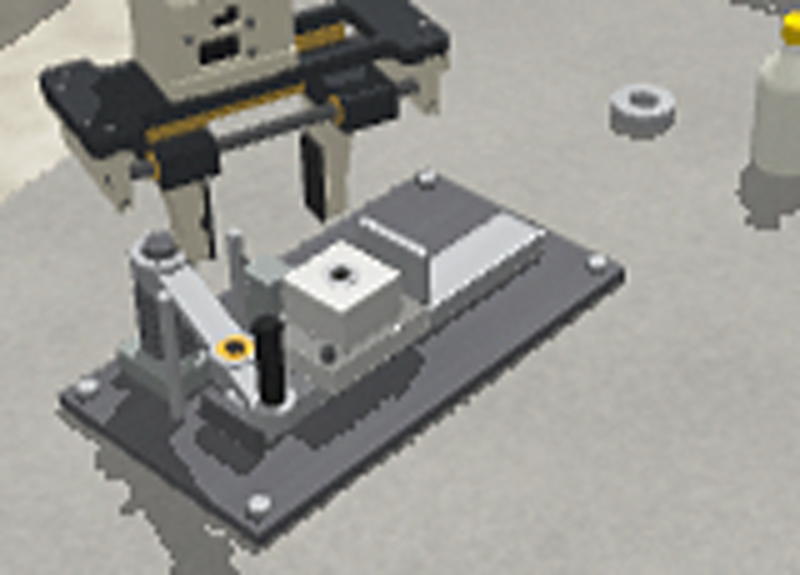

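>>> {"fn": "jog_arm", "kwargs": {"steps": [[0.3, 0, 0.03, 0, 0], [0.3, 0, 0.03, 0, 0], [0.3, 0, 0.025, 0, 0], [0.3, 0, 0.02, 0, 0], [0.3, 0, 0, 0, 0], [1, 0, 0, 0, 0], [1, 0, 0, 0, 0], [1, 0, 0, 0, 0], [1, 0, 0, 0, 0], [1, 0, 0, 0, 0], [1, 0, 0, 0, 0], [1, 0, 0, 0, 0]], "squeeze": 30}}

```text
time_s: 9.47
tcp_pos: [0.5749, 0.1479, 0.1421]
eef_rot: [-90.0, 0.0, -118.0]
contact_force: [0.3, 0.3, 0.5]
gripper_width: 0.0201
```

```bash
python3 look.py 7
python3 - <<'E'
from h import *
s,p,R=st(); print(s["gripper_width"],R[:,0])
pv=w(q,(80,140,137))[:2]; d=p[:2]-pv; print(np.hypot(*d),np.degrees(np.arctan2(d[1],d[0])))
h1=w(q,arm(165,140,1.1)); print(h1)
E
```

```text
t 9.4667 tcp [0.5749 0.1479 0.1421] yaw [-8.9980e+01  4.0000e-02 -1.1803e+02] F [0.3 0.3 0.5] j [ 33.3  17.9 -17.8  -0.  -54.3  28.7]
delta tool [0.293 0.08  0.173]
[-0.07471841  0.19076331  0.14213533]
0.015298852902767952 [-0.46978309 -0.88278132 -0.00099411]
0.16282891454694862 151.64828594731281
[ 0.5830878  -0.02365472  0.14      ]
```

View pics/side7.png

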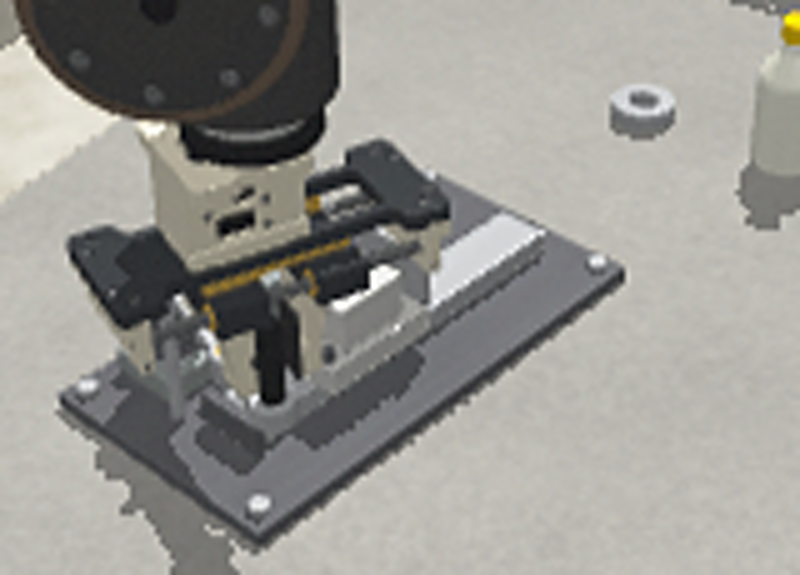

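>>> {"fn": "jog_arm", "kwargs": {"steps": [[1, 0, 0, 0, 0], [1, 0, 0, 0, 0], [1, 0.0114, 0, 0.0004, -4], [1, 0.0114, 0, 0.0004, -4], [1, 0.0114, 0, 0.0004, -4], [1, 0.0114, 0, 0.0004, -4], [1, 0.0114, 0, 0.0004, -4], [1, 0, 0, 0, 0]]}}

```text
time_s: 10.23
tcp_pos: [0.5574, 0.0929, 0.142]
eef_rot: [-89.9, 0.0, -97.9]
contact_force: [1.0, 3.3, 1.6]
gripper_width: 0.0151
```

```bash
cat > arc.py <<'E'
from h import *
s,p,R=st(); pv=w(q,(80,140,137))[:2]; d=p[:2]-pv;an=np.degrees(np.arctan2(d[1],d[0]))
a0=np.degrees(np.radians(225)-1.1+q[2])
print(s["time_s"],s["gripper_width"],s["eef_rot"],s["joints"].round(1),"r",np.hypot(*d),"armangle rad",np.radians(an%360-a0),"F tool",(R.T@s["contact_force"]).round(2))
print("goal delta", (R.T@(w(q,arm(165,140,1.1))-p)).round(4))
E
python3 arc.py; python3 look.py 8
```

```text
10.2333 0.015125055542797267 [-8.99408055e+01  4.22333900e-02 -9.78777609e+01] [ 29.3  15.4 -21.4   0.  -53.1  52.8] r 0.16247975764468203 armangle rad 0.3540430668287322 F tool [-3.37 -1.59  0.52]
goal delta [0.1119 0.002  0.0414]
t 10.2333 tcp [0.5574 0.0929 0.142 ] yaw [-8.994e+01  4.000e-02 -9.788e+01] F [1.  3.3 1.6] j [ 29.3  15.4 -21.4   0.  -53.1  52.8]
delta tool [0.2778 0.0799 0.0712]
[-0.0823534   0.13359326  0.14203458]
```

View pics/side8.png

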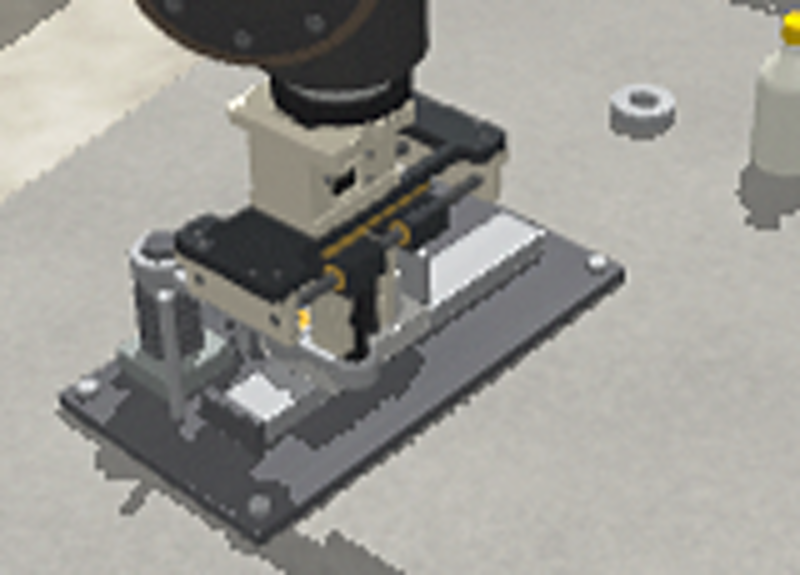

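>>> {"fn": "jog_arm", "kwargs": {"steps": [[1, 0.0114, 0, 0.0004, -4], [1, 0.0114, 0, 0.0004, -4], [1, 0.0114, 0, 0.0004, -4], [1, 0.0114, 0, 0.0004, -4], [1, 0.0114, 0, 0.0004, -4], [1, 0.0114, 0, 0.0004, -4], [1, 0.0114, 0, 0.0004, -4], [1, 0.0114, 0, 0.0004, -4], [1, 0, 0, 0, 0], [1, 0, 0, 0, 0]]}}

```text
time_s: 11.17
tcp_pos: [0.5701, 0.0048, 0.142]
eef_rot: [-90.0, 0.0, -66.2]
contact_force: [-2.1, 3.7, 6.9]
gripper_width: 0.0157
```

```bash
python3 arc.py
```

```text
11.1667 0.01569065924954065 [-8.99982542e+01  8.96980216e-03 -6.61721600e+01] [ 20.1  15.9 -20.7  -0.  -53.4  93.7] r 0.16231249800035114 armangle rad 0.9092650092437984 F tool [-4.29 -6.89 -0.44]
goal delta [0.0313 0.002  0.0004]
```

>>> {"fn": "jog_arm", "kwargs": {"steps": [[1, 0.0057, 0, 0.0001, -2], [1, 0.0057, 0, 0.0001, -2], [1, 0.0057, 0, 0.0001, -2], [1, 0.0057, 0, 0.0001, -2], [1, 0, 0, 0, 0], [1, 0, 0, 0, 0]]}}

```text
time_s: 11.67
tcp_pos: [0.5805, -0.015, 0.142]
eef_rot: [-90.0, 0.0, -58.2]
contact_force: [-2.7, 3.4, 6.3]
gripper_width: 0.0152
```

```bash
python3 arc.py
```

```text
11.6667 0.015207125200046634 [-9.00195876e+01  1.67147852e-02 -5.81590201e+01] [ 17.8  16.8 -19.3  -0.  -53.9 104.1] r 0.1623795658343075 armangle rad 1.0475657661082907 F tool [-4.33 -6.32 -0.49]
goal delta [ 0.0087  0.002  -0.0024]
```

>>> {"fn": "jog_arm", "kwargs": {"steps": [[1, 0.004, 0, 0, -1.4], [1, 0.003, 0, 0, -1], [1, 0, 0, 0, 0]]}}

```text
time_s: 11.92
tcp_pos: [0.5844, -0.0209, 0.142]
eef_rot: [-90.0, 0.0, -55.7]
contact_force: [-2.4, 3.7, 7.4]
gripper_width: 0.0158
```

```bash
python3 arc.py
```

```text
11.9167 0.015762848117933402 [-9.00188106e+01  1.51300041e-02 -5.56889728e+01] [ 17.1  17.2 -18.8  -0.  -54.  107.2] r 0.16239126309853322 armangle rad 1.0907841306437944 F tool [-4.36 -7.37  0.1 ]
goal delta [ 0.0015  0.002  -0.0026]
```

Continue in small steps until the reaction rises at the stop.

>>> {"fn": "jog_arm", "kwargs": {"steps": [[1, 0.002, 0, 0, -0.7], [1, 0, 0, 0, 0]]}}

```text
time_s: 12.08
tcp_pos: [0.5853, -0.0223, 0.142]
eef_rot: [-90.0, 0.0, -55.0]
contact_force: [-4.0, 4.2, 7.3]
gripper_width: 0.0152
```

>>> {"fn": "jog_arm", "kwargs": {"steps": [[1, 0.001, 0, 0, 0], [1, 0, 0, 0, 0]]}}

```text
time_s: 12.25
tcp_pos: [0.5855, -0.0226, 0.142]
eef_rot: [-90.0, 0.1, -55.1]
contact_force: [-5.9, 6.8, 8.2]
gripper_width: 0.0155
```

```bash
python3 arc.py; python3 look.py 9
```

```text
12.25 0.015519945427995317 [-9.00209814e+01  7.98325865e-02 -5.50540762e+01] [ 1.690e+01  1.730e+01 -1.860e+01 -1.000e-01 -5.410e+01  1.081e+02] r 0.1624279678159349 armangle rad 1.103181923839515 F tool [-8.96 -8.16 -1.  ]
goal delta [-0.0005  0.002  -0.0026]
t 12.25 tcp [ 0.5855 -0.0226  0.142 ] yaw [-9.002e+01  8.000e-02 -5.505e+01] F [-5.9  6.8  8.2] j [ 1.690e+01  1.730e+01 -1.860e+01 -1.000e-01 -5.410e+01  1.081e+02]
delta tool [ 0.1415  0.0798 -0.0933]
[-0.03448788  0.02478121  0.14198719]
```

View pics/side9.png

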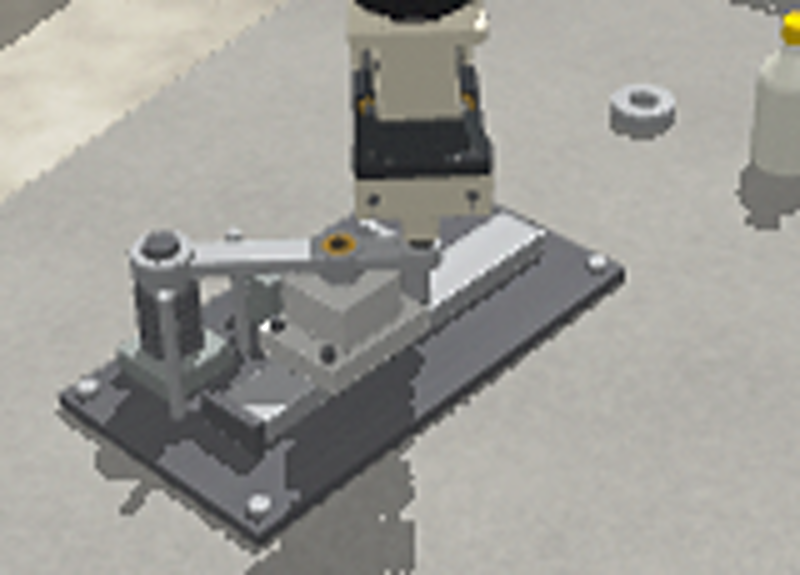

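>>> {"fn": "jog_arm", "kwargs": {"steps": [[1, 0, 0, 0, 0], [1, 0, 0, 0, 0], [1, 0, 0, 0, 0], [1, 0, 0, 0, 0]]}}

```text
time_s: 12.68
tcp_pos: [0.5854, -0.0225, 0.142]
eef_rot: [-90.0, 0.1, -55.0]
contact_force: [-5.1, 6.9, 7.4]
gripper_width: 0.0155
```

```bash
python3 - <<'E'
from h import *
P=lambda X:(proj("side",w(q,X))-[180,140])*5
print("bush expected px at stop",P(arm(113,110,1.1)),"at 1.05",P(arm(113,110,1.05)))
print("plate top edge corners v=.130",P((30,7,90)),P((-30,7,90)),"slab corner",P((-35,105,50)))
E
python3 arc.py; python3 -c "
from plant import r
import cv2
im=r.capture('side')['image'][165:215,225:275,::-1]
cv2.imwrite('pics/side10.png',cv2.resize(im,None,fx=12,fy=12,interpolation=cv2.INTER_CUBIC))"
```

```text
bush expected px at stop [339.01301397 240.21824451] at 1.05 [338.85894137 245.42330126]
plate top edge corners v=.130 [364.02031938 212.36674784] [430.34655852 247.13171177] slab corner [332.61930191 370.06128769]
12.6833 0.015524180404210884 [-9.00218445e+01  7.30784862e-02 -5.50419474e+01] [ 1.690e+01  1.730e+01 -1.860e+01 -1.000e-01 -5.410e+01  1.081e+02] r 0.1624180160198915 armangle rad 1.1025907485112518 F tool [-8.6  -7.4  -0.18]
goal delta [-0.0004  0.002  -0.0026]
```

View pics/side10.png

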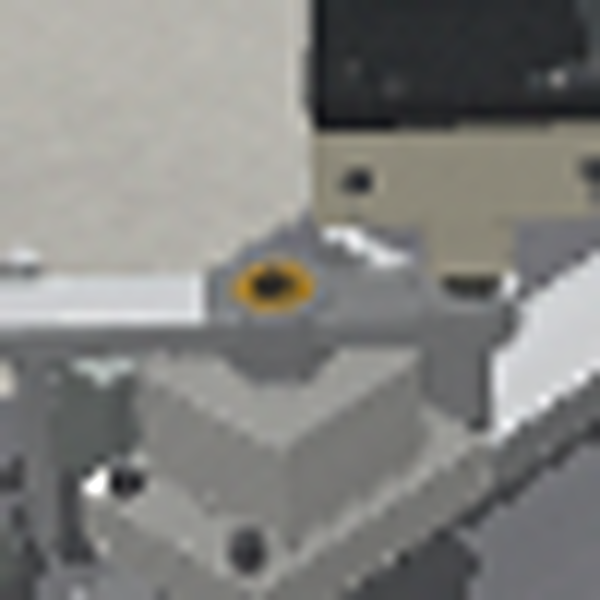

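```bash
python3 -c "
from plant import r
print(r.close_job());s=r.get_state();print(s['time_s'],s['contact_force'],s['gripper_width'])"
```

```text
the job is handed in; nothing more can be done
None
the job is handed in; nothing more can be done
```

I pushed the carrier into the drilling station, then swung the guide arm to its stop. I handed the job in with the gripper still holding the arm there; the job reports no verdict.

- **Carrier:** I pushed its end plate with closed fingers. The force rose to about 11 N at the plunger and then fell to about 0 as it clicked in. With the plate still in contact the side camera read 0.128 m. After I backed off, the hole had moved on slightly, to roughly 0.130 m by eye. In the last picture the carrier looked unmoved.
- **Guide arm:** I gripped the handle from above and followed its arc. The reaction stayed near 4.4 N, then rose to about 9 N at a calculated 1.10 rad, which I take as the stop. The bush appeared over the hole, within 1 pixel of where it should be at the stop.
- **Final hold:** The hold was steady over the last four rows, at about 8.6 N, handed in at about 12.7 s.
- **Bystanders:** I kept clear of the bottle, ring and tin. The ring and bottle looked unmoved in the side view. I did not look at the tin again, but the arm stayed well away from it.

Some readings disagreed:
- The grip was about 2.6 mm nearer the pivot than the nominal 165 mm.
- There was a vertical force of about 7 N on the tool while holding.
- The arm hid the top camera's view of the hole, so the carrier and bush checks rest on the side camera and the forces.

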